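Hang the pencil ledge on the drawing board and lay the pencil in it

TASK

Set up the drawing board: hang the loose pencil ledge on the board's two screws by its keyholes, its wooden bar at the bottom, and slide it down the slope until it is fully home on both screws. Then lay the fat round pencil on it, about the middle and without dropping it from a height, so that it lies still along the bar. Leave the other things on the table as they are.

Things in the scene. Friction and masses are not known exactly. Their poses are not given: they have to be found in the camera images.
- board: Tabletop wooden drawing board, fixed: plywood 380 mm wide, 300 mm long up the slope, 12 mm thick, propped at 35 degrees from level, its low edge towards the robot's left (+y), a paper sheet taped on its upper part. Origin on the table under the middle of the low edge; x level, from the low edge to the high one; z up. The high edge is about 205 mm above the table.
- face: The sloped upper surface of that board, listed for its orientation. Origin on the surface midway between the two screws, 125 mm up the slope from the low edge; x points up the slope, y along the board's width away from the robot, z out of the surface (35 degrees from vertical). Hung fully home, the ledge's frame coincides with this one.
- screw_left (a point): Left one (+y of face, farther from the robot) of two steel screws standing square out of the board: point on the board's surface at its foot. Neck 6 mm in diameter, 6 mm long from surface to head; head 14 mm in diameter, slightly domed, 3.5 mm thick, its top 9.5 mm above the surface. The screws are level with each other, 130 mm apart.
- screw_right (a point): The right one (-y of face, nearer the robot) of the two screws, likewise.
- ledge: Loose pencil ledge, about 190 g: dark plate 220 mm long (y), 76 mm high (x -62 to +14 mm), 3 mm thick (z 0, its back, to 3 mm), with a wooden bar along its lower edge (x -62 to -50 mm, full length, z 3 to 31 mm) and two keyholes. Lies on its back, bar upward. Origin on the back face midway between the upper ends of the two slots; x points to its upper edge, y along it, z out of its front.
- ledge_slot_left (a point): In the left keyhole (y = +65 mm of ledge), on the plate's back: where the centre of the screw's neck is when the ledge is fully home. The keyhole goes through the plate: a round opening 20 mm in diameter, centred 18 mm below this point (-x of ledge), and from it a slot 9 mm wide running up (+x) to end 3 mm above this point.
- ledge_slot_right (a point): The same in the right keyhole (y = -65 mm of ledge).
- ledge_bar (a point): Where to grip the ledge: in the middle of the bar's length and thickness, 24 mm above the plate's back, 7 mm below the bar's top. The bar is 12 mm thick, along x of ledge. Between the hung ledge's bar and the screw heads, 43 mm of plate are free: the pencil can be let go about 28 mm up-slope of the bar, just above the plate, and rolls down to the bar.
- pencil: Fat round natural-wood pencil with a sharpened dark point, 10 mm in diameter, 150 mm long, about 14 g, loose, lying on the table; it rolls. Origin on its axis at mid-length (5 mm above the table); x along it towards the point. At rest in the hung ledge it touches plate and bar: its axis is 5 mm up-slope of the bar and 8 mm above the plate's back (x = -45, z = 8 mm of ledge).
- ink_a: Bystander: ink bottle with a black dropper cap, 36 mm in diameter, 90 mm high. Origin under its middle. Leave it.
- ink_b: Bystander: ink bottle with a black dropper cap, 36 mm in diameter, 90 mm high. Origin under its middle. Leave it.
- ink_c: Bystander: ink bottle with a black dropper cap, 36 mm in diameter, 90 mm high. Origin under its middle. Leave it.
- brush: Bystander: round dark wooden paint brush, steel ferrule, 174 mm long, 9 mm thick, lying on the table. Origin on its axis, near mid-length; x towards the bristles. Leave it.
- eraser: Bystander: white block eraser in a card sleeve, 45 x 22 x 12 mm. Leave it.
- tape: Bystander: roll of paper tape lying flat, 56 mm in diameter, 24 mm high. Leave it.
- sharpener: Bystander: steel pencil sharpener, 26 x 16 x 12 mm. Leave it.
Things that resemble listed ones, but are neither listed nor needed, are in the scene too. Of the things that look like the ledge, take the one that is farthest to the robot's left at the start.

How it is judged (in metres and radians):
On the way:
1. the ledge hangs fully home on both screws, flat on the board (distance between ledge_slot_left and screw_left below 0.005 m and distance between ledge_slot_right and screw_right below 0.005 m and angle between the z axis of ledge and the z axis of face, either way round below 0.07 rad), for 0.2 s.
At the end, for the whole second after the job is handed in: The ledge hangs on the board with each slot's end within 5 mm of its screw, flat on the board within 4 degrees; the pencil lies still in the corner of plate and bar, its axis within 5 mm of its resting line beside the bar, along it within 6 degrees, its middle within 60 mm of the ledge's middle (all of step 1 and x of pencil in the frame of ledge between -0.05 and -0.04 m and y of pencil in the frame of ledge between -0.06 and 0.06 m and z of pencil in the frame of ledge between 0.003 and 0.013 m and angle between the x axis of pencil and the y axis of ledge, either way round below 0.1 rad and linear speed of each of pencil, ledge below 0.02 m/s); the robot touches nothing.
It fails at once if the pencil is dropped from a height (it falls freely faster than 1 m/s) (contact force between pencil and the fingers below 0.05 N and linear speed of pencil above 1 m/s).
It fails at once if a bystander (ink bottle, brush, eraser, tape, sharpener) is pushed more than 40 mm away (distance of any of ink_a, ink_b, ink_c, brush, eraser, tape, sharpener from where it was at the start of the episode above 0.04 m).
It fails at once if an ink bottle is knocked over (angle between any of ink_a, ink_b, ink_c's own z axis and vertical above 0.6 rad).
It also fails if it takes over 67 s, if anything falls off the work surface, if the arm or the gripper's body presses on something with over 40 N, if the wrist force passes 120 N, or if a joint passes its speed limit or range.

ROBOT

A 6-joint arm with a two-finger parallel gripper is mounted at the origin on the work surface. World frame = base frame: x ahead of the robot, y to its left, z up, the work surface at z = 0. Lengths are in mm, angles in rad, forces in N, time in s.
With the tool pointing down it reaches from about 300 to 775 mm from the base axis. Payload 14.6 kg.
Tool frame: the origin (TCP) lies between the finger pads; the fingertips stand 25 mm ahead of it and the grasp point (between the pads) lies 6 mm ahead of it; z points along the fingers, y is the line along which they close (so a half turn about z gives the same grasp; the last joint's range is limited). The gripper opens to 94 mm and grips with 3 to 60 N. Pads are 16 mm wide; open, the fingers measure 119 mm over their backs; the gripper's body (75 mm by 177 mm) begins 78 mm behind the grasp point.
Start: joints at [1.216, 0.3, 1.521, -0, 1.321, -0.067], TCP at [156.111, 527.37, 230.446] pointing down, gripper open.
Joint ranges: [-3.03, 3.03], [-0.79, 2.21], [0.23, 2.52], [-1.04, 4.18], [0, 3.07], [-2.55, 2.55]. Speed limits (rad/s): [2.22, 2.22, 2.57, 3.14, 3.14, 3.14].

INTERFACE

Orientations are given as [roll, pitch, yaw] about the fixed x, y, z axes, in that order (R = Rz(yaw) Ry(pitch) Rx(roll)).
In Python, from cell import manip gives the robot as it stands. The module is installed in compiled form; this text tells all that it offers.
- The arm moves only by the tool step_arm, never from a script. Its argument "series" is one flat list of numbers, 5 for each row, row after row: the shift along the world's x, y, z in mm, then the turn about the world's z in rad, then the closure, from 0 (fully open) to 1 (shut). In form: [dx, dy, dz, spin, jaw, dx, dy, dz, spin, jaw, ...]. A call has 1 to 20 rows; each row shifts and turns the commanded pose from where the row before left it; what a row does not reach is not made up. A row lasts 1/8 s, in which the tool goes at most 62.5 mm and 10.7 degrees, less where a joint would pass 70% of its speed; a pose out of reach is approached as far as the arm can. A call is refused whole if a number of a shift passes 62.5 or a number of a turn 0.188, either way. A call with a gripper value outside its range is refused whole. The fingers move at their own pace and stop on an object; "squeeze" is the grip in N (left out, the last holds). Time passes only in rows, so rows that do not move let the fingers close. It gives the time, the measured TCP pose, the force, the opening and the grip force at its end, in the units of the state.
- manip.read_state(): the state, without advancing time (a new reading comes with each control period).
- manip.camera(name): name is "scene" or "top" or "wrist"; returns (picture, depth): 420x560x3 uint8, blue, green, red; 420x560 float32, mm along the optical axis (not along the pixel's ray), 0 where there is no reading.
- manip.camera_info(name): a dict with "fovy" (degrees; the focal length in pixels is half the picture's height over the tangent of half this angle, whatever the lens; pixels are square), "cx", "cy" (the principal point, pixels), "eye" and "orientation" of the camera in the world. Camera axes: x right, y down, z forward; pixel columns grow to the right and rows downward; lengths in mm; the calibration is good to about 2 mm. A picture is of the moment at which its call begins: read the wrist's pose just before it. camera_info takes no time and is no camera call; for the wrist camera it gives the pose at the moment of the call.
- manip.sign_off(): hands the job in; it is judged then, once.
The state is a dict: "clock": time; "joints": joint angles; "qd": joint speeds; "effort": joint torques, N m; "eef_pos": TCP position; "eef_rot": TCP orientation; "wrist_force": force on the tool from outside, world axes, zero at the start; "moment": the same for the moment, N m; "finger_gap": finger opening in mm; "finger_force": force on a finger pad.
Only numpy, scipy, OpenCV 4.12 (cv2) and the standard library are available. Lean on these libraries where they do the work, as an engineer would, in place of code of your own. Each camera call takes 0.05 s, during which the arm holds its last target. There are 200 camera calls.

## Working session

There is one attempt and no reset: what is moved stays moved. The work goes in short steps, Python scripts to look and compute and a tool call to move; the robot and the scene stay as the last step left them, time stands still between calls to the robot, and variables do not carry over. Pictures are saved under pics/ and viewed, at most 15 in all, crops included, and the job is handed in when it is done.

Besides the shell and the picture viewer there is one more tool, called as name(argument=value, ...), one argument or row to a line, values as JSON. step_arm: Moves the arm, as the interface text tells. Its arguments: {"type":"object","properties":{"series":{"type":"array"},"squeeze":{"type":"number"}},"required":["series"]}

```bash
mkdir -p pics
cat > h.py <<'E'
import numpy as np, cv2
from cell import manip
from scipy.spatial.transform import Rotation as R
def grab(n):
    i=manip.camera_info(n); p,d=manip.camera(n); return p,d,i
def rot(i):
    o=np.array(i["orientation"],float)
    return o if o.shape==(3,3) else R.from_euler('xyz',o).as_matrix()
def foc(i): return 210/np.tan(np.radians(i["fovy"])/2)
def ray(i,u,v):
    return rot(i)@np.array([(u-i["cx"])/foc(i),(v-i["cy"])/foc(i),1.])
def onz(i,u,v,z):
    r=ray(i,u,v); e=np.array(i["eye"],float); return e+r*(z-e[2])/r[2]
def bydepth(i,d,u,v): return np.array(i["eye"],float)+ray(i,u,v)*d[int(v),int(u)]
E
python3 - <<'E'
from h import *
for n in("top","scene"):
    p,d,i=grab(n); cv2.imwrite(f"pics/{n}0.png",p); np.savez(f"{n}0.npz",p=p,d=d); print(i,(d>0).mean())
print(manip.read_state())
E
```

```text
{'fovy': 45.49233112263612, 'cx': 290.61118360138545, 'cy': 217.98669740099854, 'eye': array([ 259.16547142,   -6.63728669, 1301.89597619]), 'orientation': array([-2.98511086, -0.00787772, -1.57608872])} 0.9960501700680272
{'fovy': 45.24796170210978, 'cx': 275.2575630417291, 'cy': 213.6754131243064, 'eye': array([1297.37829647,  607.78901138,  808.57188502]), 'orientation': array([-2.18146204,  0.00768034,  2.18743223])} 0.9959651360544217
{'clock': 0.1, 'joints': array([ 1.21640206e+00,  3.00420428e-01,  1.52149744e+00,  1.28671069e-05,
        1.32067476e+00, -6.66092498e-02]), 'qd': array([-0.00054135, -0.00126739, -0.00124841,  0.00200084, -0.00078045,
        0.00091293]), 'effort': array([ 1.38727777e-03, -5.32639861e+01, -3.53289199e+01,  7.09779072e-02,
        2.33946828e-02, -6.85015198e-05]), 'eef_pos': array([156.04282139, 527.19630607, 229.94948751]), 'eef_rot': array([-3.14059573e+00, -7.89939346e-05,  2.85380441e+00]), 'wrist_force': array([ 0.65230481,  0.28652903, -0.51095703]), 'moment': array([ 0.02788472, -0.04784081, -0.0082131 ]), 'finger_force': 0.0, 'finger_gap': 94.28192095867755}
```

View pics/top0.png

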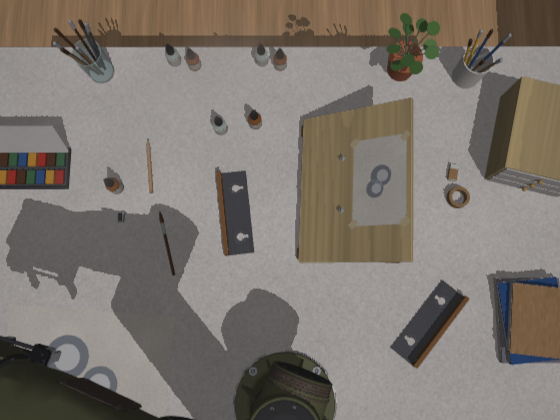

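View pics/scene0.png

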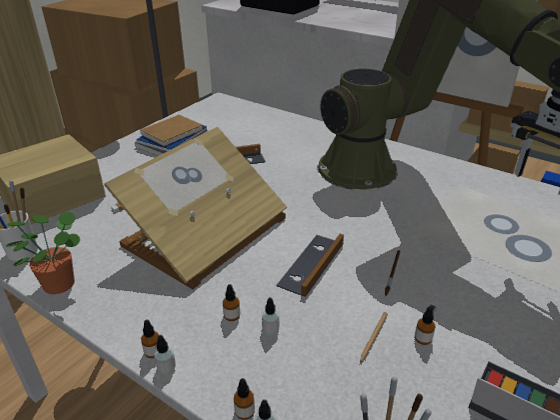

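Top view: candidates for the ledge are the plate at (236,213), with its bar at (222,213), and its twin at (430,323). The twin is on the robot's right, so I take (236,213), the farthest left. The pencil is at (150,165), not the dark brush at (166,243). The screws are at about (341,157) and (339,209).

Run:
```python
from h import *
i=manip.camera_info("top"); z=np.load("top0.npz"); p,d=z["p"],z["d"]
hsv=cv2.cvtColor(p,cv2.COLOR_BGR2HSV)
# plane of board
P=np.array([bydepth(i,d,u,v) for u in range(312,334,2) for v in range(125,250,5)])
c=P.mean(0); n=np.linalg.svd(P-c)[2][2]; n*=np.sign(n[2]); print("plane",c,n,"tilt",np.degrees(np.arccos(n[2])))
# ledge plate
m=((hsv[...,2]<85)&(hsv[...,1]<90)).astype(np.uint8); m[:, :205]=0;m[:,265:]=0;m[:160]=0;m[262:]=0
cs=max(cv2.findContours(m,0,2)[0],key=cv2.contourArea); r=cv2.minAreaRect(cs); print("plate",r)
b=cv2.boxPoints(r); print([onz(i,*q,3).round(1) for q in b])
h=((hsv[...,2]>95)).astype(np.uint8); mk=np.zeros_like(h); cv2.fillPoly(mk,[cv2.convexHull(cs)],1); mk=cv2.erode(mk,np.ones((5,5))); h&=mk
for k in cv2.findContours(h,0,2)[0]:
    M=cv2.moments(k)
    if M["m00"]>5: q=(M["m10"]/M["m00"],M["m01"]/M["m00"]); print("hole",q,M["m00"],onz(i,*q,1))
# pencil
m=((hsv[...,1]>70)&(hsv[...,0]<25)&(hsv[...,2]>90)).astype(np.uint8); m[:,:135]=0;m[:,165:]=0;m[:130]=0;m[200:]=0
ys,xs=np.nonzero(m); print("pencil px",xs.min(),xs.max(),ys.min(),ys.max())
t=cv2.fitLine(np.c_[xs,ys].astype(np.float32),cv2.DIST_L2,0,.01,.01).ravel(); print(t, onz(i,xs[ys==ys.min()].mean(),ys.min(),5),onz(i,xs[ys==ys.max()].mean(),ys.max(),5))
for q in [(341,157),(339,209)]: print("screw~",bydepth(i,d,*q), (bydepth(i,d,*q)-c)@n)
big=cv2.resize(p[95:270,190:420],None,fx=3.4,fy=3.4,interpolation=cv2.INTER_CUBIC); cv2.imwrite("pics/crop1.png",big)
```

```text
plane [538.34487781 -96.68864865  70.34218236] [0.02526584 0.58423969 0.81118779] tilt 35.787855808130786
plate ((236.9832000732422, 212.45285034179688), (81.73389434814453, 25.173166275024414), 84.42780303955078)
[array([585.9, 167.9,   3. ]), array([592.4, 101.4,   3. ]), array([375.3,  78.9,   3. ]), array([369.2, 143.8,   3. ])]
hole (241.27272727272728, 236.08754208754206) 49.5 [417.00952689 111.17863699   1.        ]
hole (236.1269841269841, 187.62698412698413) 42.0 [546.46720155 126.11712935   1.        ]
pencil px 147 152 141 192
[7.0696056e-02 9.9749792e-01 1.4929814e+02 1.6744720e+02] [674.17387865 365.86919108   5.        ] [534.59835877 351.17904955   5.        ]
screw~ [ 599.3540708  -142.06195794  106.78562236] 4.5950337806292225
screw~ [ 468.84230691 -134.22828189  109.1276827 ] 7.7741398041210905
```

View pics/crop1.png

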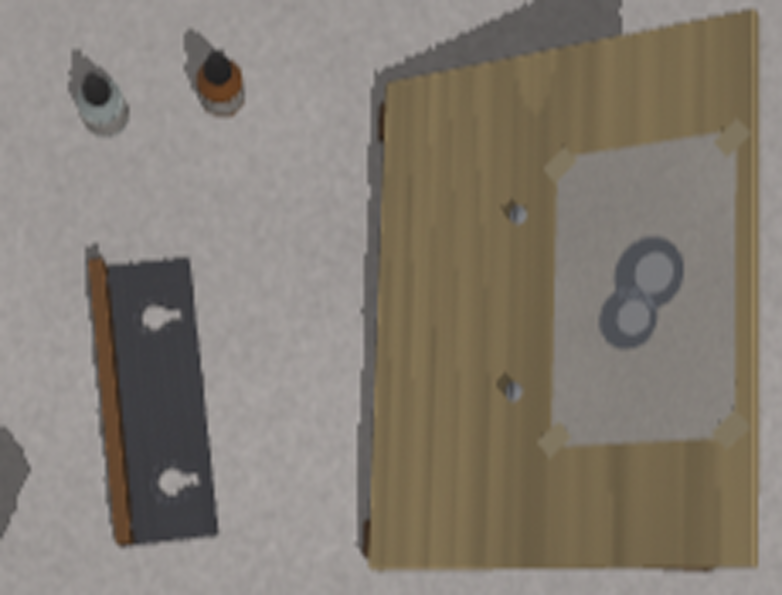

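The crop confirms the choice: bar on its +y side, keyhole openings towards the bar. Both screws are visible. Now moving above the bar.

step_arm(
  series=[32, -37, 0, 0.04, 0.3, 32, -37, 0, 0.04, 0.3, 32, -37, 0, 0.04, 0.3, 32, -37, 0, 0.04, 0.3, 32, -37, 0, 0.04, 0.3, 32, -37, 0, 0.04, 0.3, 32, -37, 0, 0.04, 0.3, 32, -37, 0, 0.04, 0.3, 32, -37, 0, 0.04, 0.3, 32, -37, 0, 0.04, 0.3, 0, 0, 0, 0, 0.3, 0, 0, 0, 0, 0.3],
  squeeze=40,
)

```text
clock: 1.6
eef_pos: [475.7, 157.6, 230.2]
eef_rot: [3.142, -0.001, -3.03]
wrist_force: [-0.1, 0.9, 0.0]
finger_gap: 65.3
finger_force: 0.0
```

Run:
```python
from h import *
p,d,i=grab("wrist"); cv2.imwrite("pics/w1.png",p); np.savez("w1.npz",p=p,d=d,i=i); print(i); s=manip.read_state(); print(s["eef_pos"],s["eef_rot"],s["finger_gap"],s["clock"])
```

```text
{'fovy': 61.74765368978949, 'cx': 277.38423809286917, 'cy': 207.52920404953895, 'eye': array([397.30929322, 149.93595042, 384.43332935]), 'orientation': array([2.86894061e+00, 3.83808254e-04, 1.68153358e+00])}
[475.58047815 157.99218519 230.3152035 ] [ 3.14152396e+00 -3.94320347e-04 -3.02905341e+00] 65.62420757555302 1.65
```

View pics/w1.png

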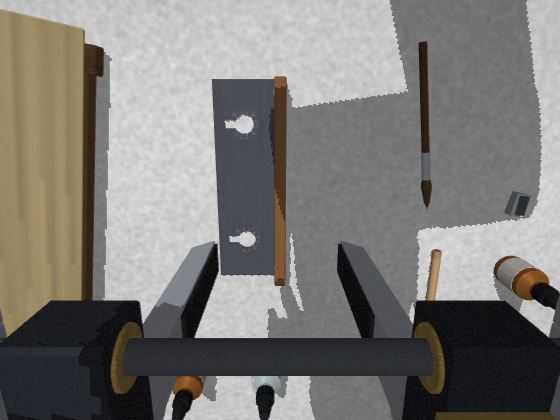

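Wrist view: the plate spans columns 213–275, the bar is at column ~281 (rows 78–285), and the holes are at (243,124) and (248,239). The fingers straddle the bar's far part.

```bash
cat > ledge.py <<'E'
from h import *
i=np.load("w1.npz",allow_pickle=True); p,d,i=i["p"],i["d"],i["i"].item()
hsv=cv2.cvtColor(p,cv2.COLOR_BGR2HSV)
# bar top: depth height close to 31
V,U=np.mgrid[0:420,0:560]; f=foc(i)
C=np.stack([(U-i["cx"])/f,(V-i["cy"])/f,np.ones_like(U,float)],-1)*d[...,None]
W=C@rot(i).T+i["eye"]
sel=(U>262)&(U<300)&(V>65)&(V<295)&(W[...,2]>25)&(W[...,2]<40)
ys,xs=np.nonzero(sel); print(len(xs),W[sel][:,2].mean())
r=cv2.minAreaRect(np.c_[xs,ys].astype(np.float32)); print(r)
b=cv2.boxPoints(r); print([onz(i,*q,31).round(1) for q in b]); print("bar centre",onz(i,*r[0],31))
print("depth pts",W[sel].mean(0))
sel2=(U>205)&(U<275)&(V>70)&(V<280)&(hsv[...,2]>140)
h=sel2.astype(np.uint8); pts=[]
for k in cv2.findContours(h,0,2)[0]:
    if 80<cv2.contourArea(k)<900:
        M=cv2.moments(k); q=(M["m10"]/M["m00"],M["m01"]/M["m00"]); print(q,M["m00"],onz(i,*q,1.5)); pts.append(onz(i,*q,1.5))
if len(pts)==2:
    a,c=sorted(pts,key=lambda t:t[0]); print("yaw",np.arctan2(c[1]-a[1],c[0]-a[0]),"mid",(a+c)/2,np.linalg.norm(c-a))
E
python3 ledge.py
```

```text
2472 30.853963809169773
((280.0, 181.0), (208.0, 12.0), 90.0)
[array([368.4, 143.4,  31. ]), array([367.1, 154.7,  31. ]), array([583.5, 180.2,  31. ]), array([585. , 166.9,  31. ])]
bar centre [467.23499274 160.26760383  31.        ]
depth pts [466.53421392 159.79268742  30.85396381]
(244.3080459770115, 238.8735632183908) 217.5 [545.54817211 127.63170866   1.5       ]
(241.5767468499427, 124.29324169530354) 291.0 [416.74855429 113.69787526   1.5       ]
yaw 0.10776316294002032 mid [481.1483632  120.66479196   1.5       ] 129.55112220003224
```

step_arm(
  series=[1, 3, -40, -0.005, 0.3, 0, 0, -50, 0, 0.4, 0, 0, -50, 0, 0.5, 0, 0, -33, 0, 0.6, 0, 0, -15, 0, 0.6, 0, 0, 0, 0, 0.8, 0, 0, 0, 0, 1, 0, 0, 0, 0, 1, 0, 0, 0, 0, 1, 0, 0, 0, 0, 1],
  squeeze=40,
)

```text
clock: 2.9
eef_pos: [477.7, 160.6, 43.6]
eef_rot: [3.141, 0.002, -3.034]
wrist_force: [-2.5, 0.0, 8.3]
finger_gap: 12.2
finger_force: 40.0
```

Run:
```python
from h import *
for n,b in (("top",[(328,145,354,170),(326,197,352,222)]),("scene",[(180,200,206,226),(215,178,241,204)])):
    p=np.load(n+"0.npz")["p"]
    for k,(x0,y0,x1,y1) in enumerate(b):
        cv2.imwrite("/tmp/a.png",p)
        c=cv2.resize(p[y0:y1,x0:x1],None,fx=14,fy=14,interpolation=cv2.INTER_NEAREST)
        globals()[n+str(k)]=c[:364,:364]
g=np.vstack([np.hstack([top0[:300],top1[:300]]),np.hstack([scene0[:300],scene1[:300]])]); cv2.imwrite("pics/scr.png",g); print(g.shape)
```

```text
(600, 728, 3)
```

View pics/scr.png

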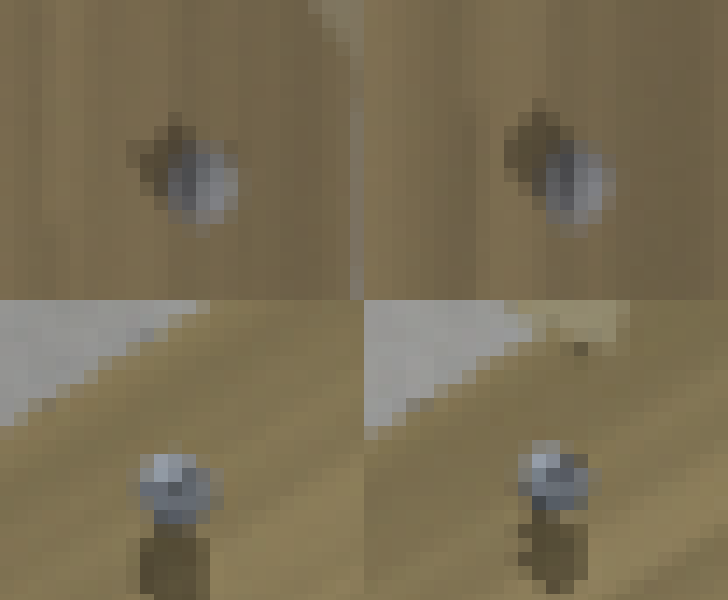

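step_arm(
  series=[0, 0, 20, 0, 1, 0, 0, 40, 0, 1, 0, 0, 55, 0, 1, 0, 0, 55, 0, 1, 0, 0, 30, 0, 1, 0, 0, 0, 0, 1],
)

```text
clock: 3.65
eef_pos: [477.6, 160.5, 244.4]
eef_rot: [3.141, 0.004, -3.034]
wrist_force: [0.5, 0.2, -2.9]
finger_gap: 11.4
finger_force: 40.0
```

Zoom: the heads are at top (342.1,157.9) and (340.6,209.8), and at scene (192.1,212.8) and (228.1,190.2). Triangulating those, and checking how the ledge sits in the grip.

Run:
```python
from h import *
it,is_=manip.camera_info("top"),manip.camera_info("scene")
def tri(a,b):
    A=[];B=[]
    for i,q in((it,a),(is_,b)):
        r=ray(i,*q); r/=np.linalg.norm(r); M=np.eye(3)-np.outer(r,r); A.append(M);B.append(M@np.array(i["eye"]))
    X=np.linalg.lstsq(np.vstack(A),np.hstack(B),rcond=None)[0]
    return X,[np.linalg.norm(M@X-b) for M,b in zip(A,B)]
L,e1=tri((342.1,157.9),(192.1,212.8)); Rr,e2=tri((340.6,209.8),(228.1,190.2))
print("heads",L,Rr,e1,e2,np.linalg.norm(L-Rr))
yd=(L-Rr)/np.linalg.norm(L-Rr); yaw=np.arctan2(yd[1],yd[0]); print("yaw",yaw)
up=np.array([np.sin(yaw),-np.cos(yaw),0]); x=up*np.cos(.6109)+np.array([0,0,np.sin(.6109)]); n=np.cross(x,[np.cos(yaw),np.sin(yaw),0])
print("n",n); m=(L+Rr)/2; O=m-8*n; print("face origin",O,"x",x)
# board plane check with depth from top
z=np.load("top0.npz"); c=np.array([538.34,-96.69,70.34]); print("plane offset of O",(O-c)@n)
p,d,i=grab("wrist"); cv2.imwrite("pics/w2.png",p); np.savez("w1.npz",p=p,d=d,i=i)
s=manip.read_state(); print(s["eef_pos"],s["eef_rot"])
V,U=np.mgrid[0:420,0:560]; f=foc(i)
C=np.stack([(U-i["cx"])/f,(V-i["cy"])/f,np.ones_like(U,float)],-1)*d[...,None]
W=C@rot(i).T+i["eye"]
hs=cv2.cvtColor(p,cv2.COLOR_BGR2HSV)
sel=(W[...,2]>190)&(W[...,2]<232)&(W[...,0]<465)
print(sel.sum()); 
cp=W[sel]; 
# plate fit
a=cp[(cp[:,1]<148)]; c0=a.mean(0); nn=np.linalg.svd(a-c0)[2][2]; nn*=np.sign(nn[2]); print("plate",c0,nn,len(a))
bt=cp[cp[:,2]>220]; print("bartop z",np.median(bt[:,2]), "bar x min",bt[:,0].min())
```

```text
heads [ 596.45639984 -144.31062113  108.17968434] [ 466.94187442 -138.0297779   108.04269624] [np.float64(0.31714521921042876), np.float64(0.31714521920968675)] [np.float64(0.18375690617124854), np.float64(0.1837569061711838)] 129.66680397664337
yaw -0.048457317064411344
n [0.02778448 0.5729316  0.81913211]
face origin [ 531.4768613  -145.75365231  101.55813345] x [-0.03967741 -0.81817059  0.57360491]
plane offset of O -2.7290301165803594
[477.01511146 160.34064466 242.38298679] [ 3.14142929e+00  8.09440337e-04 -3.03446249e+00]
23259
plate [413.32830453 116.60547258 204.12924876] [ 0.0243254  -0.05520305  0.99817879] 19164
bartop z 231.3110470539674 bar x min 366.30700842318475
```

View pics/w2.png

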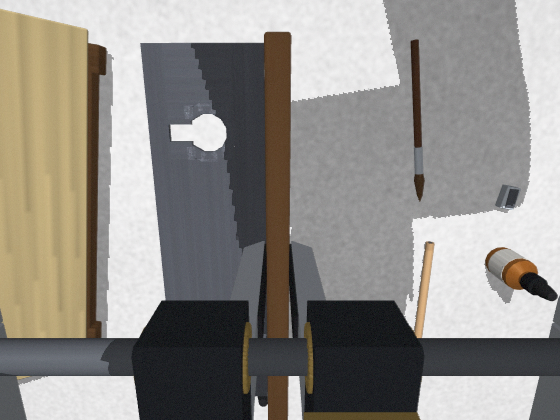

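Wrist view: the ledge is held squarely, bar at column 278, near keyhole at (209,133), drooping about 3°. Carrying it over the board.

step_arm(
  series=[9.5, -30, 0, -0.02, 1, 9.5, -48, 0, -0.03, 1, 9.5, -55, 0, -0.03, 1, 9.5, -55, -4, -0.03, 1, 9.5, -45, -15, -0.03, 1, 9.5, -30, -15, -0.016, 1, 0, 0, -10, 0, 1, 0, 0, 0, 0, 1, 0, 0, 0, 0, 1],
)

```text
clock: 4.82
eef_pos: [534.0, -101.8, 198.5]
eef_rot: [3.142, -0.0, 3.094]
wrist_force: [-0.4, -0.0, -1.8]
finger_gap: 11.5
finger_force: 40.0
```

Run:
```python
from h import *
p,d,i=grab("wrist"); s=manip.read_state(); print(s["eef_pos"],s["eef_rot"],s["wrist_force"]); np.savez("w3.npz",p=p,d=d,i=i)
q,_,_=grab("top"); cv2.imwrite("pics/w3.png",np.hstack([p[:300,:330],cv2.resize(q[110:260,285:425],None,fx=2,fy=2,interpolation=cv2.INTER_CUBIC)]))
```

```text
[ 534.15920791 -101.81178221  198.82196205] [-3.14154252e+00  5.38601235e-04  3.09401242e+00] [-1.02862654  0.09219977 -1.18548203]
```

View pics/w3.png

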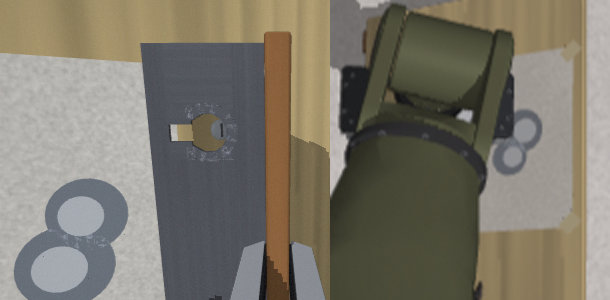

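Run:
```python
from h import *
z=np.load("w3.npz",allow_pickle=True); p,d,i=z["p"],z["d"],z["i"].item()
w2=np.load("w1.npz",allow_pickle=True); g=cv2.cvtColor(w2["p"],cv2.COLOR_BGR2HSV)
m=(g[...,2]>150).astype(np.uint8); m[:100]=0;m[165:]=0;m[:,:150]=0;m[:,240:]=0
k=max(cv2.findContours(m,0,2)[0],key=cv2.contourArea); mm=np.zeros_like(m); cv2.drawContours(mm,[k],-1,1,-1)
mo=cv2.morphologyEx(mm,cv2.MORPH_OPEN,cv2.getStructuringElement(2,(23,23))); M=cv2.moments(mo,True); c=(M["m10"]/M["m00"],M["m01"]/M["m00"]); print("opening px",c,M["m00"],cv2.boundingRect(k))
V,U=np.mgrid[0:420,0:560]; f=foc(i)
W=(np.stack([(U-i["cx"])/f,(V-i["cy"])/f,np.ones_like(U,float)],-1)*d[...,None])@rot(i).T+i["eye"]
s=(U>155)&(U<262)&(V>60)&(V<230)&(W[...,2]>140)&(W[...,2]<175)&~cv2.dilate(mm,np.ones((25,25))).astype(bool)
a=W[s]; c0=a.mean(0); n=np.linalg.svd(a-c0)[2][2]; n*=np.sign(n[2]); print("plate",c0,n,s.sum())
r=ray(i,*c); e=np.array(i["eye"]); P=e+r*((c0-e)@n)/(r@n); print("opening",P)
yaw=3.0940-np.pi; T=np.array([534.16,-101.81,198.82]); v=P-T; print("in tool: along y",v[0]*np.cos(yaw)+v[1]*np.sin(yaw),"uphill",v[0]*np.sin(yaw)-v[1]*np.cos(yaw),"z",v[2])
# edge of plate far corner
# screw through opening: bluish
hs=cv2.cvtColor(p,cv2.COLOR_BGR2HSV); sub=mm.astype(bool)&(hs[...,0]>95)&(hs[...,0]<130)&(U>195)&(hs[...,2]>60)
ys,xs=np.nonzero(sub); print("screw px",xs.min(),xs.max(),ys.min(),ys.max(),len(xs),onz(i,xs.mean(),ys.mean(),108))
```

```text
opening px (207.33024976873264, 132.10453283996299) 1081.0 (170, 114, 57, 37)
plate [ 475.66595142 -134.5389397   157.95225816] [ 1.52843261e-03 -7.94193228e-04  9.99998517e-01] 13581
opening [ 465.33525369 -135.61379787  157.96719431]
in tool: along y -67.13860974117433 uphill 37.039837166294625 z -40.85280568671877
screw px 211 226 120 139 217 [ 466.79434812 -137.92203671  108.        ]
```

Everything lines up to about 1 mm (dx +1). Lowering until the upper edge touches the board.

step_arm(
  series=[1, 0, -15, 0, 1, 0, 0, -12, 0, 1, 0, 0, -2, 0, 1, 0, 0, -2, 0, 1, 0, 0, 0, 0, 1],
)

```text
clock: 5.55
eef_pos: [535.2, -102.7, 167.6]
eef_rot: [-3.142, 0.0, 3.093]
wrist_force: [-0.0, 0.4, -1.7]
finger_gap: 11.6
finger_force: 40.0
```

step_arm(
  series=[0, 0, -1.5, 0, 1, 0, 0, 0, 0, 1],
)

```text
clock: 5.8
eef_pos: [535.3, -102.6, 166.3]
eef_rot: [-3.141, 0.001, 3.093]
wrist_force: [-0.9, 1.0, 0.7]
finger_gap: 11.5
finger_force: 40.0
```

step_arm(
  series=[0, 0, -1.5, 0, 1, 0, 0, 0, 0, 1],
)

```text
clock: 6.05
eef_pos: [535.3, -102.3, 165.1]
eef_rot: [3.141, 0.001, 3.093]
wrist_force: [-3.4, 4.4, 7.3]
finger_gap: 11.5
finger_force: 40.3
```

Contact at TCP z ≈ 166. Now a light grip, following the arc down so the plate tilts onto the slope.

step_arm(
  series=[0, 0, 0, 0, 1, 0, 0, 0, 0, 1, 0, 1.2, -4, 0, 1, 0, 1, -4, 0, 1, 0, 0.8, -4, 0, 1, 0, 0.6, -4, 0, 1, 0, 0.3, -4, 0, 1, 0, 0, 0, 0, 1],
  squeeze=3,
)

```text
clock: 7.05
eef_pos: [534.9, -98.8, 144.0]
eef_rot: [-3.142, -0.001, 3.093]
wrist_force: [0.5, 0.3, -1.0]
finger_gap: 15.2
finger_force: 3.1
```

```bash
cat > pl.py <<'E'
from h import *
import sys
p,d,i=grab("wrist"); s=manip.read_state(); print(s["eef_pos"],s["wrist_force"],s["finger_gap"]); np.savez(sys.argv[1]+".npz",p=p,d=d,i=i); cv2.imwrite("pics/"+sys.argv[1]+".png",p)
V,U=np.mgrid[0:420,0:560]; f=foc(i)
W=(np.stack([(U-i["cx"])/f,(V-i["cy"])/f,np.ones_like(U,float)],-1)*d[...,None])@rot(i).T+i["eye"]
hs=cv2.cvtColor(p,cv2.COLOR_BGR2HSV)
m=((hs[...,2]<110)&(hs[...,1]<90)&(V<235)&(U<300)&(W[...,0]<500)).astype(np.uint8)
n,l,st,ce=cv2.connectedComponentsWithStats(m); k=1+np.argmax(st[1:,4]); a=W[(l==k)&(cv2.erode((l==k).astype(np.uint8),np.ones((5,5)))>0)]
c0=np.median(a,0); a=a[np.abs(a-c0).max(1)<60]
c0=a.mean(0); nn=np.linalg.svd(a-c0)[2][2]; nn*=np.sign(nn[2]); print("plate",c0,nn,len(a),"tilt",np.degrees(np.arctan2(nn[1],nn[2])),"box",st[k])
E
python3 pl.py w4
```

```text
[534.91944416 -98.84766938 144.24935984] [ 0.22225132  0.37369004 -0.63402297] 15.465705793346674
plate [ 456.9877604  -138.07227051  116.61797778] [0.01419132 0.3047541  0.95232533] 16853 tilt 17.745217189440282 box [  114    35   143   172 19504]
```

View pics/w4.png

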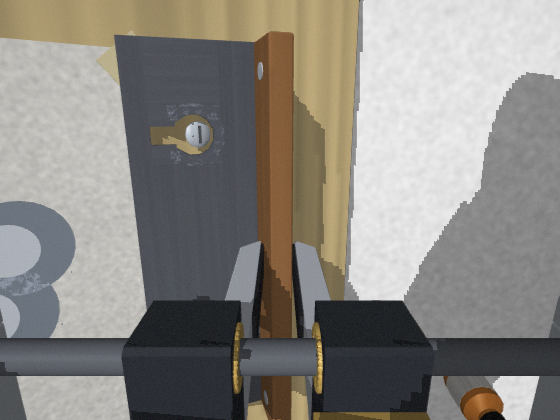

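The right screw head, at (198,133), is inside the opening centred at about (194,135). Continuing down.

step_arm(
  series=[0, 0, -4, 0, 1, 0, 0, -4, 0, 1, 0, -0.5, -4, 0, 1, 0, -0.8, -4, 0, 1, 0, -1, -3, 0, 1, 0, 0, 0, 0, 1],
)

```text
clock: 7.85
eef_pos: [535.0, -101.0, 125.2]
eef_rot: [3.141, -0.0, 3.093]
wrist_force: [-0.5, 1.4, -0.8]
finger_gap: 17.5
finger_force: 3.0
```

```bash
python3 pl.py w5
```

```text
[ 535.01321126 -100.94841082  125.3155472 ] [-1.51284267  2.2371936  -1.04303448] 17.808816095559205
plate [ 457.15873555 -142.05072899  108.93882281] [0.02539218 0.56233309 0.82652086] 19088 tilt 34.229868620685274 box [  102    25   147   192 21200]
```

The plate is at 34° and flat on the board (top about 3 mm above the face). Sliding down the slope.

step_arm(
  series=[0.1, 2, -1.2, 0, 1, 0.1, 2, -1.4, 0, 1, 0.1, 2, -1.4, 0, 1, 0.1, 2, -1.4, 0, 1, 0.1, 2, -1.4, 0, 1, 0.1, 2, -1.4, 0, 1, 0.1, 2, -1.4, 0, 1, 0, 0, 0, 0, 1],
)

```text
clock: 8.9
eef_pos: [535.8, -86.8, 115.7]
eef_rot: [3.141, -0.0, 3.093]
wrist_force: [0.3, 1.7, -1.1]
finger_gap: 17.5
finger_force: 2.8
```

```bash
python3 pl.py w6
```

```text
[535.78118473 -86.81383772 115.75759304] [ 0.51113015  1.82781849 -1.5036025 ] 17.433113488162334
plate [ 457.43337899 -127.63040928   99.05649848] [0.02502671 0.55742086 0.82985279] 18636 tilt 33.88967387818104 box [  102    25   148   190 20815]
```

View pics/w6.png

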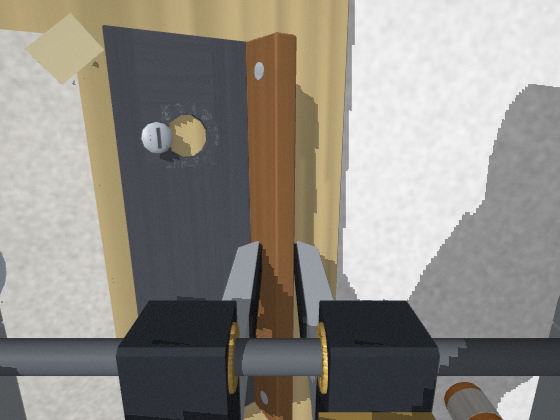

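The right screw, at (157,137), is now in the slot, with the opening at (188,136). Pushing the rest of the way.

step_arm(
  series=[0.1, 1.6, -1.1, 0, 1, 0.1, 1.6, -1.1, 0, 1, 0, 0, 0, 0, 1],
)

```text
clock: 9.32
eef_pos: [536.0, -84.4, 113.7]
eef_rot: [-3.14, 0.0, 3.093]
wrist_force: [-1.4, -5.5, 1.5]
finger_gap: 17.9
finger_force: 2.7
```

step_arm(
  series=[0, 1.2, -0.8, 0, 1, 0, 1.2, -0.8, 0, 1, 0, 1.2, -0.8, 0, 1, 0, 0, 0, 0, 1],
)

```text
clock: 9.82
eef_pos: [536.3, -81.1, 112.5]
eef_rot: [-3.14, 0.001, 3.093]
wrist_force: [-5.0, -5.1, 11.8]
finger_gap: 25.3
finger_force: 5.8
```

Hard stop reached. Releasing, lifting and checking.

step_arm(
  series=[0, -2, 4, 0, 0.72, 0, 0, 5, 0, 0.65, 0, 0, 10, 0, 0.6, 0, 0, 30, 0, 0.5, 0, 0, 50, 0, 0.5, 0, 30, 60, 0, 0.5, 30, 45, 30, 0, 0.5, 40, 40, 0, 0, 0.5, 0, 0, 0, 0, 0.5],
)

```text
clock: 10.95
eef_pos: [607.1, 33.3, 295.5]
eef_rot: [3.141, -0.001, 3.096]
wrist_force: [-0.1, -0.1, -0.8]
finger_gap: 47.1
finger_force: 0.0
```

Run:
```python
from h import *
p,d,i=grab("wrist"); s=manip.read_state(); print(s["eef_pos"],s["eef_rot"],s["clock"]); np.savez("w7.npz",p=p,d=d,i=i)
q,dq,_=grab("top"); t,_,_=grab("scene"); np.savez("t7.npz",p=q,d=dq)
cv2.imwrite("pics/w7.png",np.hstack([cv2.resize(p,(400,300)),cv2.resize(t[120:270,100:300],(400,300),interpolation=cv2.INTER_CUBIC)]))
```

```text
[606.22670642  31.85045396 295.65741472] [-3.14151297e+00 -1.10098328e-03  3.09485893e+00] 11.0
```

View pics/w7.png

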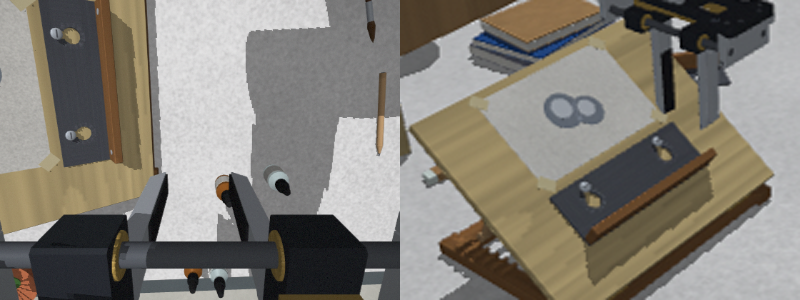

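Both screws sit in their slots, and the ledge is level and flat. Measuring the remaining gap at each.

Run:
```python
from h import *
z=np.load("w7.npz",allow_pickle=True); p,d,i=z["p"],z["d"],z["i"].item()
V,U=np.mgrid[0:420,0:560]; f=foc(i)
W=(np.stack([(U-i["cx"])/f,(V-i["cy"])/f,np.ones_like(U,float)],-1)*d[...,None])@rot(i).T+i["eye"]
hs=cv2.cvtColor(p,cv2.COLOR_BGR2HSV)
m=((hs[...,2]<100)&(hs[...,1]<90)&(V<235)&(U<165)&(U>50)).astype(np.uint8)
n,l,st,ce=cv2.connectedComponentsWithStats(m); k=1+np.argmax(st[1:,4]); pm=(l==k).astype(np.uint8)
a=W[cv2.erode(pm,np.ones((7,7)))>0]; c0=np.median(a,0); nn=np.linalg.svd(a-c0)[2][2]
nn=np.linalg.svd(a-a.mean(0))[2][2]; nn*=np.sign(nn[2]); c0=a.mean(0); print("normal",nn,np.degrees(np.arccos(nn[2])))
hull=np.zeros_like(pm); cv2.fillPoly(hull,[cv2.convexHull(np.vstack(cv2.findContours(pm,0,2)[0]))],1); hull=cv2.erode(hull,np.ones((9,9)))
def hit(c,h):
    r=ray(i,*c); e=np.array(i["eye"]); return e+r*((c0+h*nn-e)@nn)/(r@nn)
res={}
for name,mk,h in(("open",(hs[...,1]>70)&(hs[...,2]>60)&(hs[...,0]<30),0),("head",(hs[...,1]<60)&(hs[...,2]>115),5.)):
    q=(mk&(hull>0)).astype(np.uint8)
    for c in cv2.findContours(q,0,2)[0]:
        if cv2.contourArea(c)>40: 
            (x,y),r=cv2.minEnclosingCircle(c); print(name,x,y,r,cv2.contourArea(c),cv2.boundingRect(c),hit((x,y),h).round(1))
r=cv2.minAreaRect(np.argwhere(pm)[:,::-1].astype(np.float32)); print(r)
print("plate corners",[hit(b,0).round(1) for b in cv2.boxPoints(r)])
cv2.imwrite("pics/w8.png",np.hstack([cv2.resize(p[20:80,55:135],None,fx=5,fy=5,interpolation=2),cv2.resize(p[160:220,75:155],None,fx=5,fy=5,interpolation=2)]))
```

```text
normal [-0.04837997 -0.95011207  0.30813379] 72.05319986179181
open 116.0 186.0 11.180439949035645 275.0 (105, 178, 23, 18) [ 595.1 -128.4  102.4]
open 98.7203369140625 50.11016845703125 13.217535018920898 388.5 (87, 39, 25, 23) [ 469.5 -120.5  107. ]
head 97.9117660522461 188.57058715820312 7.0581231117248535 98.5 (91, 183, 14, 13) [ 583.6 -111.2  169.9]
head 77.28947448730469 46.1315803527832 8.322299003601074 173.5 (70, 39, 16, 16) [ 477.7 -104.3  174.4]
((108.98877716064453, 111.31526184082031), (236.66903686523438, 76.95722961425781), 81.32682800292969)
plate corners [array([468.7, -75.2, 246.5]), array([ 221.1, -318. , -541. ]), array([ 1896.3, -1513.4, -3963.7]), array([597.2, -82.4, 244.5])]
```

View pics/w8.png

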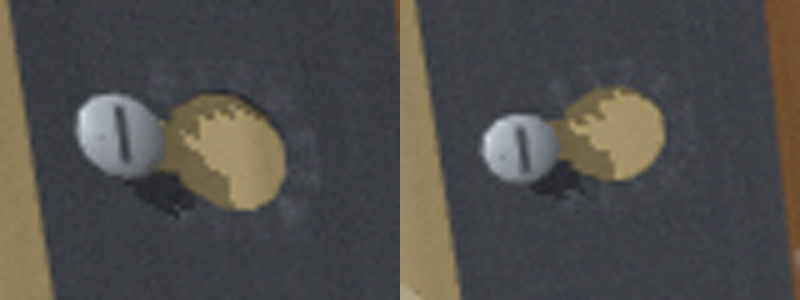

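Run:
```python
from h import *
z=np.load("w7.npz",allow_pickle=True); i=z["i"].item()
n=np.array([.0278,.5729,.8191]);x=np.array([-.0397,-.8182,.5736])
for off in(1,2.5):
  O=np.array([531.5,-145.75,101.56])+off*n
  def hit(c,h):
    r=ray(i,*c); e=np.array(i["eye"]); return e+r*((O+h*n-e)@n)/(r@n)
  for nm,hd,op in(("R",(79,47),(101.6,50)),("L",(99,189.8),(118,186.6))):
    H=hit(hd,8.5);P=hit(op,2.5); print(off,nm,H.round(1),P.round(1),"up-slope dist",(H-P)@x,"face x of head",(H-O)@x)
```

```text
1 R [ 466.4 -136.7  109. ] [ 467.1 -124.3   93. ] up-slope dist 19.398872168441244 face x of head -0.5352316596446529
1 L [ 596.9 -142.8  108.9] [ 597.6 -130.9   93.2] up-slope dist 18.842697694578582 face x of head -0.7854781220241661
2.5 R [ 466.7 -136.   110.4] [ 467.3 -123.6   94.4] up-slope dist 19.326729902550394 face x of head -0.3375749146850186
2.5 L [ 596.7 -142.1  110.2] [ 597.4 -130.2   94.6] up-slope dist 18.772726932105286 face x of head -0.5868359196849995
```

Both are home: the slot offset reads about 18–19 mm against 18 nominal. Now the pencil.

step_arm(
  series=[0, 30, 0, 0.02, 0.5, 0, 45, -10, 0.03, 0.5, 0, 55, -20, 0.03, 0.5, 0, 55, -20, 0.03, 0.5, 0, 55, -25, 0.03, 0.5, 0, 50, -25, 0.01, 0.5, 0, 37, -25, 0, 0.5, 0, 0, 0, 0, 0.5, 0, 0, 0, 0, 0.5],
  squeeze=10,
)

```text
clock: 12.22
eef_pos: [606.5, 356.4, 172.3]
eef_rot: [3.141, 0.001, -3.042]
wrist_force: [-0.1, 0.4, -0.3]
finger_gap: 47.0
finger_force: 0.0
```

Run:
```python
from h import *
p,d,i=grab("wrist"); s=manip.read_state(); print(s["eef_pos"],s["eef_rot"],s["clock"],s["finger_gap"]); cv2.imwrite("pics/w9.png",p)
hs=cv2.cvtColor(p,cv2.COLOR_BGR2HSV); m=((hs[...,1]>60)&(hs[...,0]<25)&(hs[...,2]>100)).astype(np.uint8); m[300:]=0
for c in cv2.findContours(m,0,2)[0]:
    if cv2.contourArea(c)>300:
        r=cv2.minAreaRect(c); b=cv2.boundingRect(c); v=cv2.fitLine(c,2,0,.01,.01).ravel()
        f=lambda y:(v[2]+v[0]/v[1]*(y-v[3]),y)
        print(r,b,onz(i,*f(b[1]),5),onz(i,*f(b[1]+b[3]),5))
```

```text
[606.70931261 356.27456077 172.70450837] [ 3.14112902e+00  1.69580488e-03 -3.04196846e+00] 12.275 47.29176355931057
((540.9059448242188, 189.9405975341797), (40.199501037597656, 39.9009895324707), 5.710592269897461) (519, 169, 41, 43) [555.89053913 607.50620332   5.        ] [598.44111432 597.38712942   5.        ]
((386.4585266113281, 138.35751342773438), (26.84912872314453, 45.7802848815918), 59.74356460571289) (369, 124, 44, 37) [529.99117554 459.85611784   5.        ] [566.22832757 429.15777771   5.        ]
((278.9999694824219, 193.49998474121094), (142.99996948242188, 7.999999046325684), 90.0) (275, 122, 9, 144) [538.90485307 352.84173178   5.        ] [677.89837067 366.32962325   5.        ]
```

step_arm(
  series=[2, 3, -50, 0, 0.5, 0, 0, -50, 0, 0.55, 0, 0, -30, 0, 0.6, 0, 0, -10, 0, 0.6, 0, 0, -5, 0, 0.65, 0, 0, 0, 0, 0.8, 0, 0, 0, 0, 0.9, 0, 0, 0, 0, 1, 0, 0, 0, 0, 1, 0, 0, 0, 0, 1],
  squeeze=12,
)

```text
clock: 13.52
eef_pos: [608.4, 360.9, 27.0]
eef_rot: [3.141, 0.001, -3.04]
wrist_force: [-0.7, -1.2, 5.5]
finger_gap: 9.8
finger_force: 12.0
```

step_arm(
  series=[0, 0, 20, 0, 1, 0, 0, 40, 0, 1, 0, 0, 50, 0, 1, 0, 0, 50, 0, 1, 0, 0, 0, 0, 1],
)

```text
clock: 14.15
eef_pos: [609.2, 361.4, 192.5]
eef_rot: [3.138, 0.008, -3.04]
wrist_force: [0.7, -0.3, 0.1]
finger_gap: 9.2
finger_force: 12.0
```

Run:
```python
from h import *
p,d,i=grab("wrist"); s=manip.read_state(); print(s["eef_pos"],s["eef_rot"],s["clock"],s["finger_gap"]); cv2.imwrite("pics/w10.png",p)
t=grab("scene")[0]; np.savez("t10.npz",p=t)
hs=cv2.cvtColor(p,cv2.COLOR_BGR2HSV); m=((hs[...,1]>60)&(hs[...,0]<25)&(hs[...,2]>80)).astype(np.uint8); m[300:]=0
V,U=np.mgrid[0:420,0:560]; f=foc(i)
W=(np.stack([(U-i["cx"])/f,(V-i["cy"])/f,np.ones_like(U,float)],-1)*d[...,None])@rot(i).T+i["eye"]
for c in cv2.findContours(m,0,2)[0]:
    if cv2.contourArea(c)>200:
        b=cv2.boundingRect(c); q=np.zeros_like(m); cv2.drawContours(q,[c],-1,1,-1); w=W[q>0]
        for s_ in (0,-1):
            a=w[w[:,0]<w[:,0].min()+8] if s_==0 else w[w[:,0]>w[:,0].max()-8]
            print(b,np.median(a,0).round(1))
```

```text
[608.39528063 360.97726956 189.04144241] [ 3.14010858  0.00364706 -3.04032098] 14.2 9.454929956074796
(532, 213, 28, 38) [529.4 353.9 346. ]
(532, 213, 28, 38) [639.5 642.3  11.8]
(497, 161, 61, 42) [529.4 353.9 346. ]
(497, 161, 61, 42) [591.  603.   11.7]
(357, 118, 43, 43) [535.3 441.5  44.1]
(357, 118, 43, 43) [561.3 437.2  44.3]
(268, 116, 20, 184) [535.4 354.9 174. ]
(268, 116, 20, 184) [628.3 363.9 174.5]
```

step_arm(
  series=[-4, -25, 0, 0, 1, -7, -45, 0, -0.01, 1, -8, -52, 0, -0.02, 1, -8, -55, 0, -0.02, 1, -8, -55, 0, -0.02, 1, -8, -55, 0, -0.02, 1, -8, -55, 0, -0.02, 1, -8, -55, 0, -0.02, 1, -8, -45, 0, -0.02, 1, -6, -30, 0, 0, 1, -2, -14, -10, 0, 1, 0, 0, -20, 0, 1, 0, 0, -15, 0, 1, 0, 0, 0, 0, 1],
)

```text
clock: 16.0
eef_pos: [532.5, -124.5, 139.5]
eef_rot: [3.141, -0.003, 3.094]
wrist_force: [-0.4, -1.0, -0.1]
finger_gap: 9.4
finger_force: 12.0
```

Run:
```python
from h import *
p,d,i=grab("wrist"); s=manip.read_state(); print(s["eef_pos"],s["eef_rot"],s["clock"],s["wrist_force"]); cv2.imwrite("pics/w11.png",p)
```

```text
[ 532.93501039 -124.71314753  140.63244744] [ 3.14125073e+00 -1.23820071e-03  3.09353305e+00] 16.05 [ 0.3843144  -0.11799922 -0.2768624 ]
```

View pics/w11.png

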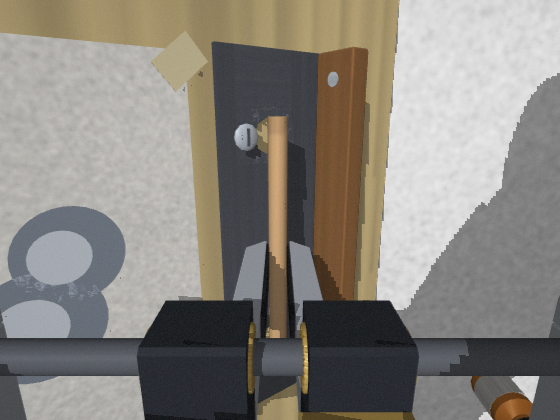

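The pencil, at column 278, is parallel to the bar (col ~340) and down-slope of the screw head at (245,136). Lowering gently.

step_arm(
  series=[0, 0, -4, 0, 1, 0, 0, -2, 0, 1, 0, 0, 0, 0, 1],
)

```text
clock: 16.42
eef_pos: [533.0, -125.2, 135.2]
eef_rot: [-3.142, 0.0, 3.093]
wrist_force: [-0.8, -0.3, -0.4]
finger_gap: 9.6
finger_force: 12.0
```

step_arm(
  series=[0, 0, -2, 0, 1, 0, 0, 0, 0, 1],
)

```text
clock: 16.68
eef_pos: [533.0, -125.3, 133.1]
eef_rot: [3.142, -0.0, 3.093]
wrist_force: [0.4, 0.2, 0.1]
finger_gap: 9.4
finger_force: 12.0
```

step_arm(
  series=[0, 0, -1.5, 0, 1, 0, 0, 0, 0, 1],
)

```text
clock: 16.92
eef_pos: [533.0, -125.3, 131.5]
eef_rot: [3.142, -0.0, 3.093]
wrist_force: [0.6, 0.4, -0.2]
finger_gap: 9.9
finger_force: 12.0
```

step_arm(
  series=[0, 0, -1.5, 0, 1, 0, 0, 0, 0, 1],
)

```text
clock: 17.18
eef_pos: [533.0, -125.3, 130.0]
eef_rot: [3.142, -0.0, 3.093]
wrist_force: [0.3, 0.7, -0.8]
finger_gap: 9.1
finger_force: 12.0
```

step_arm(
  series=[0, 0, -1.5, 0, 1, 0, 0, 0, 0, 1],
)

```text
clock: 17.42
eef_pos: [533.0, -125.3, 128.5]
eef_rot: [3.142, -0.0, 3.093]
wrist_force: [-0.3, 1.4, 0.5]
finger_gap: 9.4
finger_force: 12.0
```

step_arm(
  series=[0, 1.5, 0.5, 0, 0.87, 0, 1.5, 0.5, 0, 0.83, 0, 1, 0.5, 0, 0.78, 0, 0, 1, 0, 0.75, 0, 0, 5, 0, 0.7, 0, 0, 15, 0, 0.7, 0, 0, 40, 0, 0.6, 0, 0, 50, 0, 0.5, 0, 40, 50, 0, 0.5, 30, 50, 20, 0, 0.5, 40, 40, 0, 0, 0.5, 0, 0, 0, 0, 0.5, 0, 0, 0, 0, 0.5],
)

```text
clock: 19.05
eef_pos: [602.7, 7.5, 310.4]
eef_rot: [-3.141, 0.0, 3.093]
wrist_force: [0.1, 0.5, -0.5]
finger_gap: 47.0
finger_force: 0.0
```

Run:
```python
from h import *
p,d,i=grab("wrist"); s=manip.read_state(); print(s["eef_pos"],s["clock"]); np.savez("w12.npz",p=p,d=d,i=i)
t=grab("scene")[0]
cv2.imwrite("pics/w12.png",np.hstack([p[:260,:240],cv2.resize(t[140:270,130:310],(360,260),interpolation=2)]))
```

```text
[602.54535484   7.04941926 310.58755501] 19.1
```

View pics/w12.png

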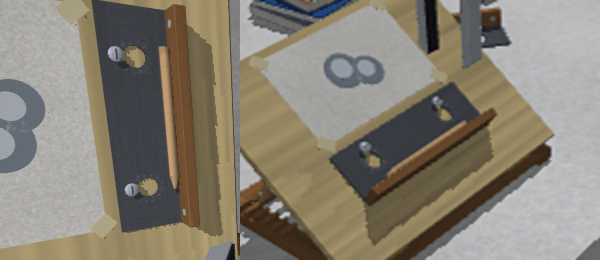

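The pencil lies in the corner against the bar, from (164,46) to (176,189), about mid-ledge. Both screws are still at their slot ends and the gripper is clear. Handing in.

```bash
python3 -c "
from cell import manip
print(manip.sign_off())"
```

```text
the job is handed in; nothing more can be done
None
```

The ledge hangs fully home on both screws, the pencil lies along the bar near the middle, nothing else was moved that I could see, and I handed the job in at about 19 s; no verdict came back.

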